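# Release the transport lock of a bench shaker

### The arm

A 6-joint arm with a two-finger parallel gripper is mounted at the origin on the work surface. World frame = base frame: x ahead of the robot, y to its left, z up, the work surface at z = 0. Lengths are in mm, angles in rad, forces in N, time in s.
With the tool pointing down it reaches from about 400 to 925 mm from the base axis. Payload 12.5 kg.
Tool frame: the origin (TCP) lies at the centre of the arm's flange, where the gripper is bolted on; the fingertips stand 190 mm ahead of it and the grasp point (between the pads) lies env.grip_point_offset ahead of it (env.grip_point_offset is the distance from the TCP to the grasp point, in mm); z points along the fingers, x is the direction in which the jaws open and shut, and the axes are right-handed (so a half turn about z gives the same grasp; the last joint's range is limited). The gripper opens to 95 mm and grips with 3 to 60 N. Pads are 20 mm wide; open, the fingers measure 119 mm over their backs; the gripper's body (75 mm by 180 mm) begins 59 mm behind the grasp point.
Start: joints at [1.14, 0.491, 1.559, -0, 1.092, -0.106], TCP at [199.426, 592.33, 404.761] pointing down, gripper open.
Joint ranges: [-3.1, 3.1], [-0.84, 2.19], [0.05, 2.79], [-1.13, 4.28], [0.06, 2.93], [-2.69, 2.69]. Speed limits (rad/s): [2.22, 2.22, 2.79, 3.14, 3.14, 3.14].

### API

Orientations are given as [roll, pitch, yaw] about the fixed x, y, z axes, in that order (R = Rz(yaw) Ry(pitch) Rx(roll)).
In Python, from cell import state, read_camera, camera_model, job_done, env gives the robot as it stands.
- The arm moves only by the tool arm_command, never from a script. Its argument "steps" is a list of rows, each a list of 6 numbers: the shift along the tool's x, y, z in cm, then the turn, a rotation vector about the tool's x, y, z in degrees. In form: [[dx, dy, dz, rx, ry, rz], ...]. A call has 1 to 12 rows; each row is the pose to reach, as a shift and turn from the pose commanded when the call began, along the tool's axes at that moment; what a row does not reach only later rows make up. A row lasts 1/12 s, in which the tool goes at most 41.7 mm and 7.16 degrees, less where a joint would pass 70% of its speed; a pose out of reach is approached as far as the arm can. A call with a gripper value outside its range is refused whole. "jaw" is the finger opening in cm, from 0 to 9.51, set as the call begins (left out, the last holds). The fingers move at their own pace and stop on an object; the grip force is fixed at half the most. Time passes only in rows, so rows that repeat a pose let the fingers close. It gives the time, the measured TCP pose, the force and the opening at its end, in the units of the state.
- state(): the state, without advancing time (a new reading comes with each control period).
- read_camera(name): name is "side" or "top"; returns the picture (420x560x3 uint8, red, green, blue); there is no depth.
- camera_model(name): a dict with "K" (3x3 intrinsics, pixels), "xyz" and "rotation" of the camera in the world. Camera axes: x right, y up, looking along -z (the intrinsics and any distortion apply to the point x, -y, -z); pixel columns grow to the right and rows downward; lengths in mm; the calibration is good to about 2 mm. A picture is of the moment at which its call begins. camera_model takes no time and is no camera call.
- job_done(): hands the job in, once; it reports no verdict.
The state is a dict: "t": time; "joints": joint angles; "qvel": joint speeds; "tau": joint torques, N m; "eef_pos": TCP position; "tcp_rot": TCP orientation; "ft_force": force on the tool from outside, world axes, zero at the start; "moment": the same for the moment, N m; "opening": opening from 0.0 (shut) to 1.0 (fully open).
Only numpy, scipy, OpenCV 4.12 (cv2) and the standard library are available. Lean on these libraries where they do the work, as an engineer would, in place of code of your own. Each camera call takes 0.05 s, during which the arm holds its last target. There are 200 camera calls.

### The job

Release the bench shaker's transport lock: with the fingertips, gently push the black lock knob along the long leg of its L-shaped slot to the corner, then push it along the short leg fully to the end, and leave it there. Only push the knob, do not grip it or pull it up, and leave the vials, the bottle and the tip box where they stand.

Things in the scene. Friction and masses are not known exactly. Their poses are not given: they have to be found in the camera images.
- shaker: Bench shaker fixed to the table: white housing, flat aluminium deck 70 mm above the table. Origin on the table under the middle of the lock slot, z up; deck spans x -95..105, y -85..225 mm. An L-shaped slot 15 mm wide is cut through the 8 mm deck plate. A vial block 24 mm tall stands on it at x -70..80, y 102..214 mm; the vials in it reach 56 mm above the deck. Else only the knob stands on it.
- lock_knob: Black round lock knob: grip diameter 28, top 28 mm above the deck, on a skirt of diameter 44, 4 mm thick, lying on the deck; origin at the centre of the skirt's underside, z up; 0.13-0.25 kg. A 12 mm pin under it runs in the slot, 1.5 mm play each side; a foot below the plate keeps it in. Plain friction (1-3 N), no spring, stays where left. It starts in the long leg, 0-25 mm from slot_start.
- slot_start (a point): Slot centre line at the closed outer end of the long leg, at deck height (knob origin here = pin at that end). Shaker frame: x -40, y 20 mm. The long leg runs 80 mm straight along the shaker's +x to slot_corner.
- slot_corner (a point): Where the centre lines of the two legs cross, at deck height (knob origin here = pin in the corner; the slot wall stops it 1.5 mm farther). Shaker frame: x 40, y 20 mm. The short leg turns off square and runs 50 mm along the shaker's -y to slot_end.
- slot_end (a point): Slot centre line at the closed end of the short leg, at deck height (knob origin here = lock fully released; the slot wall stops it 1.5 mm farther). Shaker frame: x 40, y -30 mm.
- vial_a: Bystander: loose glass vial with white cap, 22 mm diameter, 48 mm tall, standing upright in a hole of the vial block; origin at the centre of its underside.
- vial_b: Bystander: second vial like vial_a.
- reagent_bottle: Bystander: loose white bottle, 48 mm diameter, 100 mm tall, standing on the table on the -y side of the shaker; origin at the centre of its underside.
- tip_box: Bystander: loose blue pipette-tip box, 85 x 120 x 56 mm, standing on the table on the -y side of the shaker; origin at the centre of its underside.
Not all that is in view belongs to the job. Of the things that look like the lock_knob, the largest one is meant.

How it is judged (in metres and radians):
On the way:
1. the knob has been pushed along the long leg into the corner (horizontal distance between lock_knob and slot_corner below 0.007 m), for 0.05 s.
At the end, for the whole second after the job is handed in: The knob rests upright (within 0.1 rad) with its underside on the deck (within 3 mm) and its pin within 5 mm of the end of the short leg (horizontal distance between lock_knob and slot_end below 0.005 m and z of lock_knob in the frame of shaker between 0.067 and 0.073 m and angle between lock_knob's own z axis and vertical below 0.1 rad and linear speed of lock_knob below 0.01 m/s); the robot touches nothing.
It fails at once if the knob is pulled up more than 4 mm off the deck (z of lock_knob in the frame of shaker above 0.074 m).
It fails at once if the knob is gripped or pushed hard (over 35 N) (contact force between the fingers and lock_knob above 35 N).
It fails at once if a vial, the bottle or the tip box is moved more than 15 mm (distance of any of vial_a, vial_b, reagent_bottle, tip_box from where it was at the start of the episode above 0.015 m).
It also fails if it takes over 40 s, if anything falls off the work surface, if the arm or the gripper's body presses on something with over 40 N, if the wrist force passes 120 N, or if a joint passes its speed limit or range.

## Working session

There is one attempt and no reset: what is moved stays moved. The work goes in short steps, Python scripts to look and compute and a tool call to move; the robot and the scene stay as the last step left them, time stands still between calls to the robot, and variables do not carry over. Pictures are saved under pics/ and viewed, about 8 in all and at most 12, crops included, and the job is handed in when it is done.

Besides the shell and the picture viewer there is one more tool, called after "Emit:" by a JSON object that holds its "fn" and its "kwargs". arm_command: Moves the arm, as the interface text tells. Its arguments: {"type":"object","properties":{"steps":{"type":"array"},"jaw":{"type":"number"}},"required":["steps"]}

```bash
mkdir -p pics; python3 - <<'E'
from cell import *
import cv2
s=state();print(s['eef_pos'],s['tcp_rot'],s['t'],s['opening'],env.grip_point_offset)
for n in("side","top"):
    cv2.imwrite(f"pics/{n}0.png",read_camera(n)[:,:,::-1]); print(n,camera_model(n))
E
```

```text
[199.41709081 592.29405089 404.15151607] [-3.14150069e+00  1.16952150e-03  1.24601949e+00] 0.0 1.0000681461821812 171.3
side {'K': array([[459.48222433,   0.        , 283.81092923],
       [  0.        , 459.48222433, 211.78392141],
       [  0.        ,   0.        ,   1.        ]]), 'xyz': array([319.65296673, 464.32863875, 574.07304811]), 'rotation': array([ 7.79062955e-01,  2.06656256e-03, -2.69069317e+00])}
top {'K': array([[543.8155504 ,   0.        , 283.77062753],
       [  0.        , 543.8155504 , 202.28652133],
       [  0.        ,   0.        ,   1.        ]]), 'xyz': array([380.71445432,   3.43279054, 956.60363712]), 'rotation': array([ 0.21656068, -0.00409441, -1.39838509])}
```

View pics/side0.png

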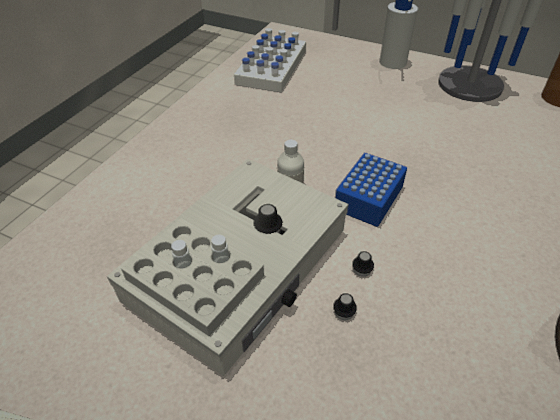

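View pics/top0.png

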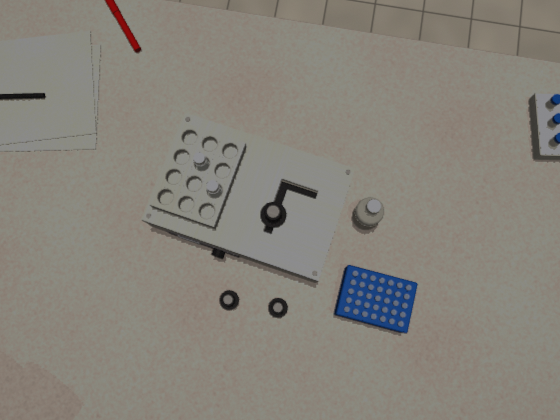

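The side view shows the shaker with the knob at about (267,217). In the top view the knob is at (273,213), the slot corner near (285,185) and the slot end near (316,194). The bottle is at (369,212) and the tip box at (376,299). The two small knobs on the table are decoys.

```bash
python3 - <<'E'
import cv2,numpy as np
a=cv2.imread('pics/top0.png')[105:285,140:360]; b=cv2.imread('pics/side0.png')[140:370,100:360]
cv2.imwrite('pics/ct.png',cv2.resize(a,None,fx=3.3,fy=3.3,interpolation=cv2.INTER_CUBIC))
cv2.imwrite('pics/cs.png',cv2.resize(b,None,fx=2.6,fy=2.6,interpolation=cv2.INTER_CUBIC))
E
```

```text
(no output)
```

View pics/ct.png

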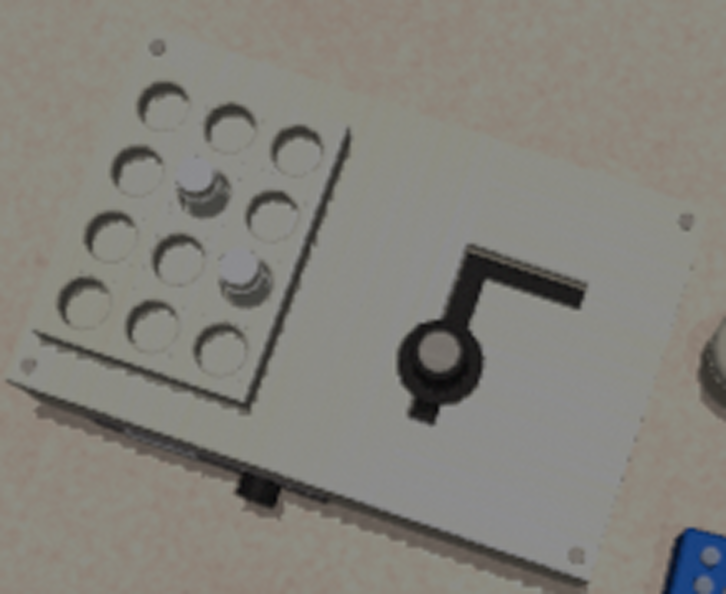

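View pics/cs.png

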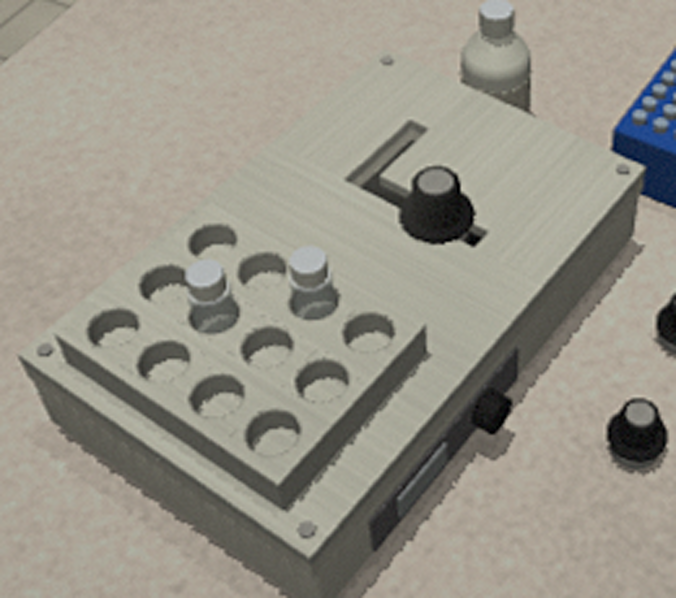

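The enlarged crops give the screws, the slot corners and the knob: cap (440,352) in the top crop and (436,181) in the side crop. I'll fit the shaker pose from both views.

```bash
cat > h.py <<'E'
import numpy as np
from cell import *
from scipy.spatial.transform import Rotation as R
from scipy.optimize import least_squares
C={n:camera_model(n) for n in("side","top")}
def proj(n,P):
    c=C[n];p=R.from_euler('xyz',c['rotation']).inv().apply(np.atleast_2d(P)-c['xyz'])*[1,-1,-1]
    q=p@c['K'].T; return q[:,:2]/q[:,2:]
un={'top':lambda p:(np.array(p,float)+.5)/3.3-.5+[140,105],'side':lambda p:(np.array(p,float)+.5)/2.6-.5+[100,140]}
E
python3 - <<'E'
from h import *
sl=[(47.5,27.5),(47.5,-37.5),(32.5,-37.5),(-47.5,27.5),(-47.5,12.5)]
ob={'top':[(468,245),(586,285),(580,308),(408,417),(434,424)],'side':[(345,180),(410,121),(427,130),(472,246),(487,233)]}
sc=[(1,1),(1,-1),(-1,-1),(-1,1)]
so={'top':[(157,47),(686,221),(576,555),(28,365)],'side':[(44,350),(387,60),(623,170),(307,529)]}
def W(v,P):
    c,s=np.cos(v[2]),np.sin(v[2]);P=np.asarray(P,float)
    return np.c_[v[0]+c*P[:,0]-s*P[:,1],v[1]+s*P[:,0]+c*P[:,1],np.full(len(P),v[3])]
def f(v,ns=('top','side')):
    P=np.vstack([sl,[(5+a*(100-v[4]),70+b*(155-v[4])) for a,b in sc]])
    return np.concatenate([(proj(n,W(v,P))-un[n](ob[n]+so[n])).ravel() for n in ns])
v0=[400,0,-.0,70,10]
best=min((least_squares(f,[400,0,y,70,10]) for y in np.arange(0,6.3,.7)),key=lambda r:r.cost)
v=best.x;print(v,np.round(best.fun.reshape(-1,2),1).tolist())
g=lambda p:np.r_[proj('top',p)[0]-un['top']((440,352)),proj('side',p)[0]-un['side']((436,181))]
k=least_squares(g,[v[0],v[1],98]);print('cap',k.x,k.fun)
c,s=np.cos(v[2]),np.sin(v[2]);d=k.x[:2]-v[:2];print('cap in shaker',c*d[0]+s*d[1],-s*d[0]+c*d[1])
print('corner,end',W(v,[(40,20),(40,-30)]))
np.save('v.npy',v)
E
```

```text
[ 5.62832084e+02  2.50174177e+01 -1.59527950e-01  6.82978894e+01
  9.73899888e+00] [[-0.2, -0.6], [0.6, -0.5], [-0.4, 0.7], [-0.8, -0.2], [-0.1, 0.6], [0.5, -0.2], [0.3, 0.0], [0.1, 0.0], [0.3, 0.3], [-0.6, -0.1], [-0.3, -0.4], [0.5, -0.3], [0.4, 0.6], [0.4, -0.6], [0.2, 0.2], [-0.2, 0.4], [-0.3, -0.1], [-0.2, 0.5]]
cap [549.7367895   46.92252439  97.31296708] [ 0.01175664  0.09458988 -0.08404584 -0.02111677]
cap in shaker -16.40868920014173 19.546747986387555
corner,end [[605.50122264  38.40937858  68.29788936]
 [597.55861421 -10.95574039  68.29788936]]
```

Emit:
{"fn": "arm_command", "kwargs": {"steps": [[-41.2, 46.3, 0, 0, 0, -9.46], [-41.2, 46.3, 0, 0, 0, -9.46], [-41.2, 46.3, 0, 0, 0, -9.46], [-41.2, 46.3, 0, 0, 0, -9.46], [-41.2, 46.3, 0, 0, 0, -9.46], [-41.2, 46.3, 0, 0, 0, -9.46], [-41.2, 46.3, 0, 0, 0, -9.46], [-41.2, 46.3, 0, 0, 0, -9.46], [-41.2, 46.3, 0, 0, 0, -9.46], [-41.2, 46.3, 0, 0, 0, -9.46], [-41.2, 46.3, 0, 0, 0, -9.46], [-41.2, 46.3, 0, 0, 0, -9.46]], "jaw": 0}}

```text
t: 1.1
eef_pos: [447.9, 156.1, 404.7]
tcp_rot: [-3.142, -0.0, 1.411]
ft_force: [1.4, 1.6, -0.2]
opening: 0.219
```

Emit:
{"fn": "arm_command", "kwargs": {"steps": [[-9.2, 7.4, 0, 0, 0, 0], [-9.2, 7.4, 0, 0, 0, 0], [-9.2, 7.4, 0, 0, 0, 0], [-9.2, 7.4, 0, 0, 0, 0], [-9.2, 7.4, 6, 0, 0, 0], [-9.2, 7.4, 9, 0, 0, 0], [-9.2, 7.4, 9, 0, 0, 0], [-9.2, 7.4, 9, 0, 0, 0], [-9.2, 7.4, 9, 0, 0, 0]]}}

```text
t: 1.85
eef_pos: [506.2, 55.9, 315.7]
tcp_rot: [-3.142, -0.0, 1.412]
ft_force: [-0.8, 0.1, 0.5]
opening: -0.0
```

```bash
cat >> h.py <<'E'
v=np.load('v.npy')
def tip():
    s=state();p=s['eef_pos'];c,sn=np.cos(v[2]),np.sin(v[2]);d=p[:2]-v[:2]
    print('tip in shaker',np.round([c*d[0]+sn*d[1],-sn*d[0]+c*d[1],p[2]-190],1),'rot',np.round(s['tcp_rot'],3),'F',np.round(s['ft_force'],1),'open',round(s['opening'],3),'t',s['t'])
E
python3 - <<'E'
from h import *
import cv2
tip()
cv2.imwrite('pics/s1.png',cv2.resize(read_camera('side')[140:330,170:400,::-1],None,fx=3,fy=3,interpolation=cv2.INTER_CUBIC))
E
```

```text
tip in shaker [-60.8  21.5 125.7] rot [-3.142 -0.     1.412] F [-0.8  0.1  0.5] open -0.0 t 1.85
```

View pics/s1.png

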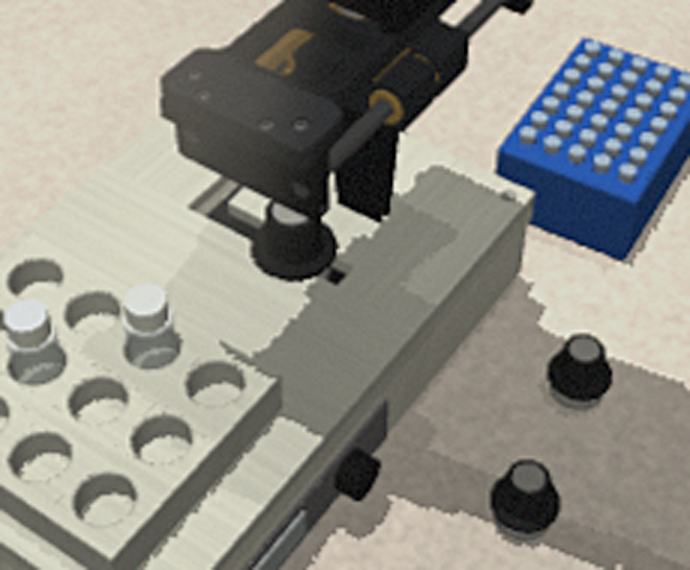

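The picture shows the closed fingers behind the knob (crop 380,215; knob 293,240), clear of its skirt and of the vials. Next I lower to about 9 mm above the deck.

Emit:
{"fn": "arm_command", "kwargs": {"steps": [[-0.15, 0, 2, 0, 0, 0], [-0.15, 0, 3.5, 0, 0, 0], [-0.15, 0, 4.3, 0, 0, 0], [-0.15, 0, 4.7, 0, 0, 0], [-0.15, 0, 4.7, 0, 0, 0], [-0.15, 0, 4.7, 0, 0, 0]]}}

```text
t: 2.4
eef_pos: [505.8, 54.2, 268.7]
tcp_rot: [3.14, -0.0, 1.411]
ft_force: [0.2, 0.1, 0.4]
opening: 0.005
```

```bash
python3 -c "
from h import *
tip()"
```

```text
tip in shaker [-60.9  19.7  78.7] rot [ 3.14  -0.     1.411] F [0.2 0.1 0.4] open 0.005 t 2.4
```

Emit:
{"fn": "arm_command", "kwargs": {"steps": [[0, 0.6, 0, 0, 0, 0], [0, 1.2, 0, 0, 0, 0], [0, 1.6, 0, 0, 0, 0], [0, 1.9, 0, 0, 0, 0], [0, 2.1, 0, 0, 0, 0], [0, 2.3, 0, 0, 0, 0], [0, 2.5, 0, 0, 0, 0], [0, 2.7, 0, 0, 0, 0], [0, 2.9, 0, 0, 0, 0], [0, 3.1, 0, 0, 0, 0], [0, 3.3, 0, 0, 0, 0], [0, 3.5, 0, 0, 0, 0]]}}

```text
t: 3.4
eef_pos: [540.3, 48.5, 267.7]
tcp_rot: [-3.142, -0.0, 1.411]
ft_force: [-2.8, 0.7, 2.2]
opening: -0.001
```

```bash
python3 -c "
from h import *
tip()"
```

```text
tip in shaker [-26.   19.6  77.7] rot [-3.142 -0.     1.411] F [-2.8  0.7  2.2] open -0.001 t 3.4
```

Emit:
{"fn": "arm_command", "kwargs": {"steps": [[0, 0.3, 0, 0, 0, 0], [0, 0.6, 0, 0, 0, 0], [0, 0.9, 0, 0, 0, 0], [0, 1.2, 0, 0, 0, 0], [0, 1.5, 0, 0, 0, 0], [0, 1.8, 0, 0, 0, 0], [0, 2.1, 0, 0, 0, 0], [0, 2.4, 0, 0, 0, 0], [0, 2.7, 0, 0, 0, 0], [0, 3.0, 0, 0, 0, 0], [0, 3.3, 0, 0, 0, 0], [0, 3.5, 0, 0, 0, 0]]}}

```text
t: 4.4
eef_pos: [575.0, 42.9, 267.7]
tcp_rot: [3.141, -0.0, 1.411]
ft_force: [-2.6, -0.1, 2.2]
opening: 0.006
```

```bash
python3 -c "
from h import *
tip()"
```

```text
tip in shaker [ 9.2 19.6 77.7] rot [ 3.141 -0.     1.411] F [-2.6 -0.1  2.2] open 0.006 t 4.4
```

Seven millimetres or so remain. I'll go 0.5 mm per row and watch the force.

Emit:
{"fn": "arm_command", "kwargs": {"steps": [[0, 0.1, 0, 0, 0, 0], [0, 0.2, 0, 0, 0, 0], [0, 0.3, 0, 0, 0, 0], [0, 0.4, 0, 0, 0, 0], [0, 0.45, 0, 0, 0, 0], [0, 0.5, 0, 0, 0, 0], [0, 0.55, 0, 0, 0, 0], [0, 0.6, 0, 0, 0, 0]]}}

```text
t: 5.07
eef_pos: [580.2, 42.1, 267.7]
tcp_rot: [-3.14, 0.0, 1.411]
ft_force: [-8.0, 0.7, 5.5]
opening: 0.006
```

Emit:
{"fn": "arm_command", "kwargs": {"steps": [[0, 0.03, 0, 0, 0, 0], [0, 0.05, 0, 0, 0, 0]]}}

```text
t: 5.23
eef_pos: [580.5, 42.0, 267.7]
tcp_rot: [-3.139, 0.0, 1.411]
ft_force: [-8.2, 1.6, 6.3]
opening: 0.004
```

The force has risen to 8 N, so the corner wall has been reached. I'll back off, lift and check.

Emit:
{"fn": "arm_command", "kwargs": {"steps": [[0, -0.5, 0, 0, 0, 0], [0, -2, 0, 0, 0, 0], [0, -3, -1, 0, 0, 0], [0, -3, -4, 0, 0, 0], [0, -3, -6, 0, 0, 0], [0, -3, -6, 0, 0, 0]]}}

```text
t: 5.73
eef_pos: [552.0, 46.7, 331.4]
tcp_rot: [3.135, -0.001, 1.411]
ft_force: [0.2, 1.0, 0.4]
opening: 0.003
```

```bash
python3 - <<'E'
from h import *
import cv2
tip()
a=read_camera('side')[140:330,170:400,::-1];b=read_camera('top')[140:260,220:340,::-1]
a=cv2.resize(a,(460,380),interpolation=cv2.INTER_CUBIC);b=cv2.resize(b,(340,340),interpolation=cv2.INTER_CUBIC)
cv2.imwrite('pics/c2.png',np.hstack([a,np.vstack([b,np.zeros((40,340,3),np.uint8)])]))
E
```

```text
tip in shaker [-14.2  19.7 141.4] rot [ 3.135e+00 -1.000e-03  1.411e+00] F [0.2 1.  0.4] open 0.003 t 5.7333
```

View pics/c2.png

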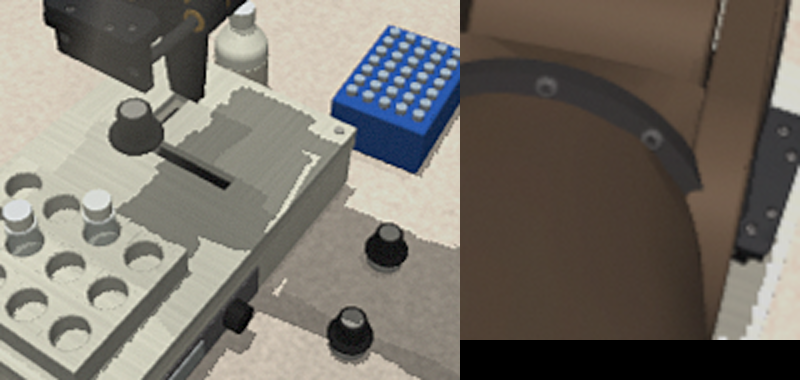

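The side view shows the knob at the corner with its cap at about (134,106) in the crop. The arm hides the knob in the top view. I'll compute the cap position from the side view.

```bash
cat >> h.py <<'E'
def cap(px):
    g=lambda p:proj('side',[p[0],p[1],97.3])[0]-px
    d=least_squares(g,v[:2]).x-v[:2];c,s=np.cos(v[2]),np.sin(v[2]);print('cap',c*d[0]+s*d[1],-s*d[0]+c*d[1])
E
python3 - <<'E'
from h import *
cap(un['side']((436,181)));cap(np.array([134.5,106.5])/2-.5+[170,140])
tip()
E
```

```text
cap -16.52781799970859 19.501312548507777
cap 42.836818539399175 17.489835543476037
tip in shaker [-14.7  19.6 138.3] rot [ 3.139 -0.     1.411] F [-0.1  0.5 -0.1] open 0.005 t 5.8333
```

Emit:
{"fn": "arm_command", "kwargs": {"steps": [[2, 2.8, 0, 0, 0, 0], [4.25, 5.55, 0, 0, 0, 0], [4.25, 5.55, 0, 0, 0, 0], [4.25, 5.55, 0, 0, 0, 0], [4.25, 5.55, 2.5, 0, 0, 0], [4.25, 5.55, 4.5, 0, 0, 0], [4.25, 5.55, 5.5, 0, 0, 0], [4.25, 5.55, 5.9, 0, 0, 0], [4.25, 5.55, 5.9, 0, 0, 0], [4.25, 5.55, 5.9, 0, 0, 0]]}}

```text
t: 6.67
eef_pos: [613.0, 79.6, 269.2]
tcp_rot: [3.141, -0.0, 1.411]
ft_force: [0.3, -0.1, -0.9]
opening: 0.007
```

```bash
python3 -c "
from h import *
tip()"
```

```text
tip in shaker [40.9 61.9 79.2] rot [ 3.141 -0.     1.411] F [ 0.3 -0.1 -0.9] open 0.007 t 6.6667
```

Emit:
{"fn": "arm_command", "kwargs": {"steps": [[-0.5, 0, 0, 0, 0, 0], [-0.9, 0, 0, 0, 0, 0], [-1.1, 0, 0, 0, 0, 0], [-1.3, 0, 0, 0, 0, 0], [-1.5, 0, 0, 0, 0, 0], [-1.7, 0, 0, 0, 0, 0], [-1.9, 0, 0, 0, 0, 0], [-2.1, 0, 0, 0, 0, 0], [-2.3, 0, 0, 0, 0, 0], [-2.5, 0, 0, 0, 0, 0], [-2.7, 0, 0, 0, 0, 0]]}}

```text
t: 7.58
eef_pos: [608.7, 53.1, 268.8]
tcp_rot: [3.142, -0.0, 1.411]
ft_force: [0.4, 2.4, 2.0]
opening: 0.002
```

```bash
python3 -c "
from h import *
tip()"
```

```text
tip in shaker [40.8 35.  78.8] rot [ 3.142 -0.     1.411] F [0.4 2.4 2. ] open 0.002 t 7.5833
```

Pushing smoothly at 2.4 N. Next about 33 mm more.

Emit:
{"fn": "arm_command", "kwargs": {"steps": [[-0.3, 0, 0, 0, 0, 0], [-0.6, 0, 0, 0, 0, 0], [-0.9, 0, 0, 0, 0, 0], [-1.2, 0, 0, 0, 0, 0], [-1.5, 0, 0, 0, 0, 0], [-1.8, 0, 0, 0, 0, 0], [-2.1, 0, 0, 0, 0, 0], [-2.4, 0, 0, 0, 0, 0], [-2.7, 0, 0, 0, 0, 0], [-2.9, 0, 0, 0, 0, 0], [-3.1, 0, 0, 0, 0, 0], [-3.2, 0, 0, 0, 0, 0]]}}

```text
t: 8.58
eef_pos: [603.4, 21.5, 268.9]
tcp_rot: [-3.141, -0.0, 1.411]
ft_force: [-2.5, 5.9, 4.2]
opening: 0.002
```

Emit:
{"fn": "arm_command", "kwargs": {"steps": [[-0.1, 0, 0, 0, 0, 0], [-0.2, 0, 0, 0, 0, 0], [-0.25, 0, 0, 0, 0, 0], [-0.3, 0, 0, 0, 0, 0]]}}

```text
t: 8.92
eef_pos: [602.9, 18.7, 268.9]
tcp_rot: [-3.141, -0.001, 1.411]
ft_force: [-2.5, 7.0, 4.2]
opening: 0.004
```

```bash
python3 -c "
from h import *
tip()"
```

```text
tip in shaker [40.6  0.2 78.9] rot [-3.141e+00 -1.000e-03  1.411e+00] F [-2.5  7.   4.2] open 0.004 t 8.9167
```

Emit:
{"fn": "arm_command", "kwargs": {"steps": [[-0.05, 0, 0, 0, 0, 0], [-0.1, 0, 0, 0, 0, 0], [-0.15, 0, 0, 0, 0, 0], [-0.2, 0, 0, 0, 0, 0]]}}

```text
t: 9.25
eef_pos: [602.6, 16.8, 269.0]
tcp_rot: [-3.141, -0.001, 1.411]
ft_force: [-1.9, 7.0, 5.0]
opening: 0.006
```

Emit:
{"fn": "arm_command", "kwargs": {"steps": [[-0.05, 0, 0, 0, 0, 0], [-0.1, 0, 0, 0, 0, 0]]}}

```text
t: 9.42
eef_pos: [602.5, 15.8, 268.9]
tcp_rot: [-3.141, -0.0, 1.411]
ft_force: [-2.4, 6.1, 5.2]
opening: 0.005
```

```bash
python3 -c "
from h import *
tip()"
```

```text
tip in shaker [40.6 -2.8 78.9] rot [-3.141 -0.     1.411] F [-2.4  6.1  5.2] open 0.005 t 9.4167
```

Emit:
{"fn": "arm_command", "kwargs": {"steps": [[-0.04, 0, 0, 0, 0, 0], [-0.08, 0, 0, 0, 0, 0], [-0.1, 0, 0, 0, 0, 0]]}}

```text
t: 9.67
eef_pos: [602.3, 14.8, 268.9]
tcp_rot: [-3.141, -0.001, 1.411]
ft_force: [-2.9, 6.2, 5.0]
opening: 0.006
```

Emit:
{"fn": "arm_command", "kwargs": {"steps": [[-0.04, 0, 0, 0, 0, 0], [-0.08, 0, 0, 0, 0, 0]]}}

```text
t: 9.83
eef_pos: [602.2, 14.0, 268.9]
tcp_rot: [-3.141, -0.001, 1.411]
ft_force: [-2.4, 6.6, 4.7]
opening: 0.006
```

```bash
python3 - <<'E'
from h import *
import cv2
cv2.imwrite('pics/s3.png',cv2.resize(read_camera('side')[140:290,190:370,::-1],None,fx=4,fy=4,interpolation=cv2.INTER_CUBIC))
E
```

```text
(no output)
```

View pics/s3.png

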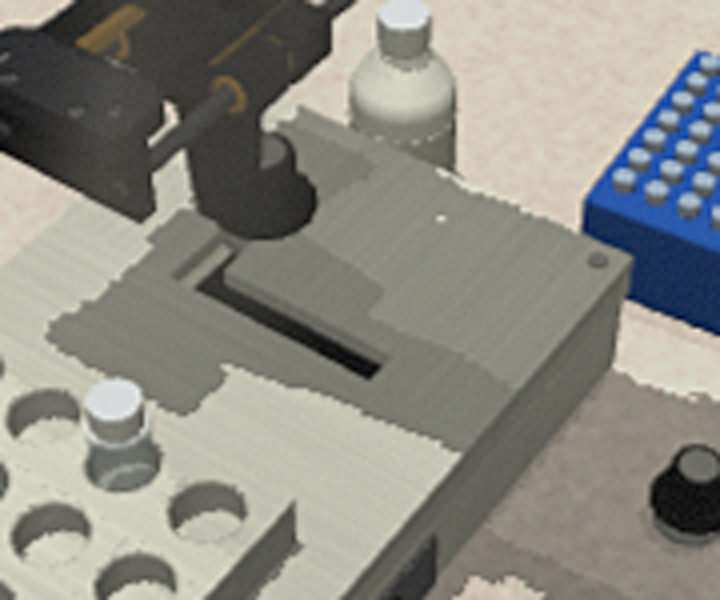

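The knob is in the short leg with its skirt near (265,205), close to the end. I'll push on gently until the force rises.

Emit:
{"fn": "arm_command", "kwargs": {"steps": [[-0.04, 0, 0, 0, 0, 0], [-0.08, 0, 0, 0, 0, 0]]}}

```text
t: 10.05
eef_pos: [602.1, 13.2, 268.9]
tcp_rot: [-3.141, -0.0, 1.411]
ft_force: [-2.5, 5.7, 5.1]
opening: 0.003
```

Emit:
{"fn": "arm_command", "kwargs": {"steps": [[-0.04, 0, 0, 0, 0, 0], [-0.08, 0, 0, 0, 0, 0]]}}

```text
t: 10.22
eef_pos: [601.9, 12.4, 268.9]
tcp_rot: [-3.141, -0.0, 1.411]
ft_force: [-2.1, 5.7, 4.5]
opening: 0.007
```

Emit:
{"fn": "arm_command", "kwargs": {"steps": [[-0.03, 0, 0, 0, 0, 0], [-0.05, 0, 0, 0, 0, 0]]}}

```text
t: 10.38
eef_pos: [601.8, 11.9, 268.9]
tcp_rot: [-3.141, -0.0, 1.411]
ft_force: [-1.9, 6.3, 4.1]
opening: 0.005
```

Emit:
{"fn": "arm_command", "kwargs": {"steps": [[-0.04, 0, 0, 0, 0, 0], [-0.08, 0, 0, 0, 0, 0]]}}

```text
t: 10.55
eef_pos: [601.7, 11.1, 268.9]
tcp_rot: [-3.141, -0.0, 1.411]
ft_force: [-2.2, 6.3, 4.8]
opening: 0.007
```

Emit:
{"fn": "arm_command", "kwargs": {"steps": [[-0.04, 0, 0, 0, 0, 0], [-0.08, 0, 0, 0, 0, 0]]}}

```text
t: 10.72
eef_pos: [601.6, 10.4, 268.9]
tcp_rot: [-3.141, -0.001, 1.411]
ft_force: [-2.6, 6.7, 4.8]
opening: 0.007
```

Emit:
{"fn": "arm_command", "kwargs": {"steps": [[-0.04, 0, 0, 0, 0, 0], [-0.08, 0, 0, 0, 0, 0]]}}

```text
t: 10.88
eef_pos: [601.4, 9.6, 268.9]
tcp_rot: [-3.141, -0.001, 1.411]
ft_force: [-2.0, 6.1, 4.8]
opening: 0.006
```

The tip is already past my expected stop without a rise in force, so I'll back off and look before pushing more.

Emit:
{"fn": "arm_command", "kwargs": {"steps": [[0.5, 0, 0, 0, 0, 0], [2, 0, 0, 0, 0, 0], [4, 0, 0, 0, 0, 0], [4, 0, 0, 0, 0, 0], [4, 0, -4, 0, 0, 0], [4, 0, -8, 0, 0, 0], [4, -4, -12, 0, 0, 0], [4, -8, -14, 0, 0, 0], [4, -12, -14, 0, 0, 0], [4, -12, -14, 0, 0, 0], [4, -12, -14, 0, 0, 0]]}}

```text
t: 11.8
eef_pos: [486.9, 68.7, 410.0]
tcp_rot: [3.14, 0.0, 1.412]
ft_force: [1.6, 0.4, 1.3]
opening: 0.003
```

```bash
python3 - <<'E'
from h import *
import cv2
tip()
a=read_camera('side')[140:240,190:290,::-1];b=read_camera('top')[140:240,240:340,::-1]
cv2.imwrite('pics/c4.png',np.hstack([cv2.resize(i,None,fx=4,fy=4,interpolation=cv2.INTER_CUBIC) for i in(a,b)]))
E
```

```text
tip in shaker [-81.9  31.1 220. ] rot [3.14  0.    1.412] F [1.6 0.4 1.3] open 0.003 t 11.8
```

View pics/c4.png

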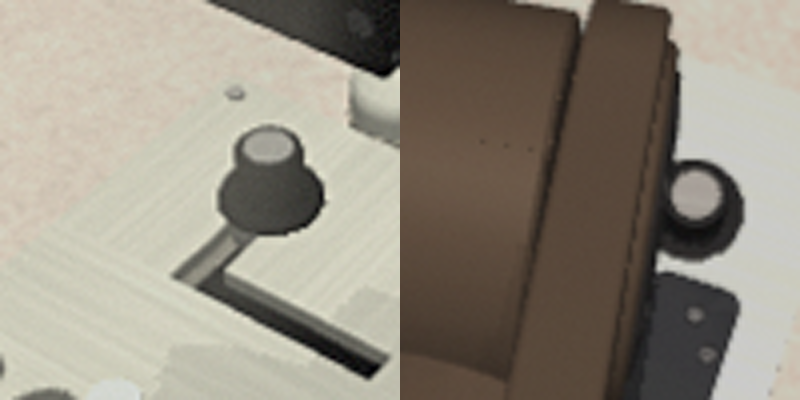

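Both views show the upright knob in the short leg. The cap is at side (268,147) and top (298,192) in the 4x crops.

```bash
python3 - <<'E'
from h import *
a=np.array([268.5,147.5])/4-.5+[190,140];b=np.array([298.5,192.5])/4-.5+[240,140]
cap(a)
for z in (None,):
    r=least_squares(lambda p:np.r_[proj('side',p)[0]-a,proj('top',p)[0]-b],[600,0,97]);print(r.x,r.fun)
d=r.x[:2]-v[:2];c,s=np.cos(v[2]),np.sin(v[2]);print(c*d[0]+s*d[1],-s*d[0]+c*d[1])
E
```

```text
cap 41.0295871600054 -29.922155113471483
[599.9278202  -12.28763356  96.00120989] [-0.33819692 -0.08589752  0.05354044  0.35629476]
42.55069682891499 -30.938627784835546
```

```bash
python3 -c "
from h import *
tip(); job_done()"
```

```text
tip in shaker [-78.9  31.  219.2] rot [ 3.14  -0.     1.412] F [ 0.4 -0.5  0.4] open 0.003 t 11.9
the job is handed in; nothing more can be done
```

I pushed the lock knob along the long leg to the corner, then down the short leg to its end. I used closed fingertips, then lifted the arm clear and handed the job in at about 11.9 s.

- **Corner:** the push force rose to about 8 N. The side view then put the cap at about x 42.8, y 17.5 mm in the shaker frame, against the corner's 40, 20. That is about 4 mm off, within the 7 mm limit.
- **End of the short leg:** the last look put the cap at x 41.0, y −29.9 mm from the side view alone. Both views together gave x 42.6, y −30.9 mm; the target is 40, −30. The calculated distances are 1.0 mm and 2.7 mm, inside the 5 mm limit, and the knob looked upright in both views.
- **Forces and bystanders:** wrist force readings stayed below about 11 N. The arm was kept clear of the vials, bottle and tip box. I did not re-measure their positions at the end.

**What disagreed:** in the short leg the force held at 6–7 N and never rose sharply at the end stop. The fingertips also went about 5 mm further than I expected. This may be the closed finger pair shifting slightly sideways, though I did not confirm that. I relied on the camera check for the end position.

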